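# Set the tester's range and zero its dial

## Task

Set the bench tester to its three-dot range: turn the pointer knob until it has clicked in at the three dots. Changing the range shifts the needle, so then turn the dial's bezel until its triangular zero mark lies at the needle's tip. Leave the other things on the bench where they are.

Things in the scene. Friction and masses are not known exactly. Their poses are not given: they have to be found in the camera images.
- tester: Fixed low grey instrument case with an aluminium deck, 140 (x) x 250 (y) x 55 high, standing on the flat clear glass sheet (top 5.5 mm above the bench); origin at the centre of its underside; at yaw 0 its long front side faces the robot (-x). On the deck: a black pointer knob on the left (+y) half and a round dial with a metal bezel on the right (-y) half.
- selector_axis (a point): On the knob's axis at deck height (60 mm over the bench), at (-8, +65) mm on the tester. Round the axis, 47 mm and more away, are four radial rows of small black dots on the deck: 1, 2, 3 and 4 dots, clockwise seen from above, 36 degrees apart, at joint values -0.942, -0.314, +0.314, +0.942.
- selector (a joint): Angle of the pointer knob in rad, clockwise seen from above is positive; 0 points to the tester's +x (away from the front). Four spring detents at -0.942 (1 dot), -0.314 (2 dots), +0.314 (3 dots), +0.942 (4 dots), stops at -1.05 and +1.05; between detents it snaps to the nearer one. About 0.15 N m carries it over. Turn it by pushing the bar sideways or by gripping the bar.
- pointer_tip (a point): Nose end of the knob, 43 mm from its axis, 19 mm above the deck. The knob is a black upright bar with a white line on top: 18 mm wide from 30 mm behind the axis to 30 mm in front, then a nose 11 mm wide out to 43 mm; sides upright from 8 to 29 mm above the deck.
- dial_axis (a point): On the dial's axis at deck height (60 mm over the bench), at (0, -62) mm on the tester. Seen from outside in: bezel ring of 43 to 55 mm radius, top 11 mm above the deck; white face of 43 mm radius that turns with the ring; needle above the face (do not push on it).
- bezel (a joint): Angle of the bezel with its white face in rad, clockwise seen from above is positive; at 0 the zero mark points to the tester's +x. No detents; turns either way over a full turn with light friction (0.05 N m) and stays where it is left.
- zero_mark (a point): Zero mark of the bezel: outer part of the solid black triangle on the white face, 38 mm from the dial axis.
- stud_a (a point): Top centre of one of the bezel's two upright round finger studs: 15 mm diameter, 20 mm tall above the ring (top 31 mm above the deck), 49 mm from the dial axis, a quarter turn counter-clockwise (from above) of the zero mark. Push it sideways to turn the bezel.
- stud_b (a point): Top centre of the other, equal stud, half a turn from stud_a.
- needle_tip (a point): Tip of the thin dark needle, 38 mm from the dial axis; its long end is the tip, the short broad end a tail. It turns clockwise by 0.6 rad per rad of the selector, from a rest place that differs every time.
- driver: Bystander: precision screwdriver lying flat, 14x150x12; origin at the centre of its underside
- tweezers: Bystander: steel tweezers lying flat, 14x126x9; origin at the centre of its underside
- waffle: Bystander: flat black chip tray, 50x50x8; origin at the centre of its underside
- small_case: Bystander: flat blue case, 36x71x17; origin at the centre of its underside
- lens_cap: Bystander: round black cap, 62 diameter, 11 high; origin at the centre of its underside

How it is judged:
By the outcome, as a careful person would: the job done as asked, in the order asked, and still so for the second after the job is handed in, with the robot touching nothing.
It also fails if it takes over 54 s, if anything falls off the work surface, if the arm or the gripper's body presses on something with over 40 N, if the wrist force passes 120 N, or if a joint passes its speed limit or range.

## Robot

A 6-joint arm with a two-finger parallel gripper is mounted at the origin on a cart in front of the work surface, level with it; the furniture and walls round the work are solid. World frame = base frame: x ahead of the robot, y to its left, z up, the work surface at z = 0. Lengths are in mm, angles in rad, forces in N, time in s.
With the tool pointing down it reaches from about 300 to 875 mm from the base axis. Payload 4.2 kg.
Tool frame: the origin (TCP) lies midway between the tips of the shut fingers; the grasp point (between the pads) lies ctrl.hold_point_z behind it (ctrl.hold_point_z is the distance from the TCP to the grasp point, in mm); z points along the fingers, y is the direction in which the jaws open and shut (so a half turn about z gives the same grasp; the last joint's range is limited). The gripper opens to 85 mm and grips with 20 to 120 N. Pads are 22 mm wide; open, the fingers measure 114 mm over their backs; the gripper's body (76 mm by 85 mm) begins 54 mm behind the grasp point. The pads swing forward as they close: fully open they stand 13 mm farther back than shut.
Start: joints at [-1.238, 0.32, 1.565, -0, 1.257, -0.02], TCP at [198.681, -539.599, 231.338] pointing down, gripper open.
Joint ranges: [-3.11, 3.11], [-0.84, 2.01], [0.21, 2.61], [-1.34, 4.49], [0.05, 2.63], [-2.56, 2.56]. Speed limits (rad/s): [2.57, 2.57, 3.14, 3.14, 3.14, 3.14].

## Interface

Orientations are given as a rotation vector (axis times angle).
In Python, from bench import ctrl gives the robot as it stands.
- The arm moves only by the tool apply_moves, never from a script. Its argument "series" is a list of rows, each an object with "slide": the shift along the world's x, y, z in mm, a list of three; "roll": the turn about the world's z in degrees; "jaw": the finger opening in mm, from 0 to 85.4. In form: [{"slide": [dx, dy, dz], "roll": roll, "jaw": jaw}, ...]. A call has 1 to 12 rows; each row shifts and turns the commanded pose from where the row before left it; what a row does not reach is not made up. A row lasts 1/12 s, in which the tool goes at most 41.7 mm and 7.16 degrees, less where a joint would pass 70% of its speed; a pose out of reach is approached as far as the arm can. A call with a gripper value outside its range is refused whole. The fingers move at their own pace and stop on an object; "squeeze" is the grip in N (left out, the last holds). Time passes only in rows, so rows that do not move let the fingers close. It gives the time, the measured TCP pose, the force and the opening at its end, in the units of the state.
- ctrl.state(): the state, without advancing time (a new reading comes with each control period).
- ctrl.read_camera(name): name is "side" or "top" or "wrist"; returns the picture (384x512x3 uint8, red, green, blue); there is no depth.
- ctrl.camera_params(name): a dict with "intrinsics" (3x3 intrinsics, pixels), "rvec" (rotation vector, rad) and "tvec" (3), from world to camera coordinates, as OpenCV has them. Camera axes: x right, y down, z forward; pixel columns grow to the right and rows downward; lengths in mm; the calibration is good to about 2 mm. A picture is of the moment at which its call begins: read the wrist's pose just before it. camera_params takes no time and is no camera call; for the wrist camera it gives the pose at the moment of the call.
- ctrl.finish_job(): hands the job in, once; it reports no verdict.
Trained networks look in the newest picture that a camera, given by its name, has taken for a name from the list of things; names that differ only in an ending like _2 or _b are one class to them, and where a whole thing is asked for, a point or a joint stands for the part that bears it (a point fixed in the world has none). Each returns a list of dicts, best first, with "p" (0 to 1); they miss things now and then, are a little off and sometimes report something else, mostly with a low value. They report only what shows in the picture. A call takes as long as a camera call.
- ctrl.silhouettes(thing, camera): "pixels" (384x512 bool, what is visible of it) and "box" ([left, top, width, height] in pixels, round what is visible of it).
The state is a dict: "clock": time; "joints": joint angles; "qd": joint speeds; "joint_torque": joint torques, N m; "position": TCP position; "ee_rot": TCP orientation; "contact_force": force on the tool from outside, world axes, zero at the start; "torque": the same for the moment, N m; "gripper_width": opening from 0.0 (shut) to 1.0 (fully open).
Only numpy, scipy, OpenCV 4.12 (cv2) and the standard library are available. Lean on these libraries where they do the work, as an engineer would, in place of code of your own. Each camera call takes 0.05 s, during which the arm holds its last target. There are 200 camera calls.

## Working session

There is one attempt and no reset: what is moved stays moved. The work goes in short steps, Python scripts to look and compute and a tool call to move; the robot and the scene stay as the last step left them, time stands still between calls to the robot, and variables do not carry over. Pictures are saved under pics/ and viewed, about 8 in all and at most 12, crops included, and the job is handed in when it is done.

Besides the shell and the picture viewer there is one more tool, called after "Emit:" as name(argument=value, ...) on one line, values as JSON. apply_moves: Moves the arm, as the interface text tells. Its arguments: {"type":"object","properties":{"series":{"type":"array"},"squeeze":{"type":"number"}},"required":["series"]}

```bash
mkdir -p pics; cat > h.py <<'E'
import numpy as np, cv2
from bench import ctrl
def ray(cam,uv,z):
    p=ctrl.camera_params(cam); K=np.array(p["intrinsics"],float);R=cv2.Rodrigues(np.array(p["rvec"],float))[0];t=np.array(p["tvec"],float).ravel()
    d=R.T@np.linalg.solve(K,[uv[0],uv[1],1]); c=-R.T@t
    return c+d*(z-c[2])/d[2]
def proj(cam,P):
    p=ctrl.camera_params(cam)
    return cv2.projectPoints(np.array(P,float).reshape(-1,1,3),np.array(p["rvec"],float),np.array(p["tvec"],float),np.array(p["intrinsics"],float),None)[0].reshape(-1,2)
def save(im,name): cv2.imwrite("pics/"+name,im[:,:,::-1])
E
python3 - <<'E'
from h import *
im=ctrl.read_camera("top"); im2=ctrl.read_camera("side")
print(ctrl.state(), ctrl.hold_point_z)
for n in ["tester","selector","bezel","pointer_tip","zero_mark","stud_a","needle_tip","selector_axis","dial_axis"]:
    try:
        for d in ctrl.silhouettes(n,"top")[:3]:
            m=d["pixels"]; ys,xs=np.nonzero(m); print(n,d["p"],d["box"],xs.mean(),ys.mean())
    except Exception as e: print(n,e)
for c in("top","side"):
    p=ctrl.camera_params(c);R=cv2.Rodrigues(np.array(p["rvec"],float))[0];print(c,-R.T@np.array(p["tvec"]).ravel(),p["intrinsics"])
save(np.hstack([im,im2]) if 0 else im,"top0.png"); save(im2,"side0.png")
E
```

```text
{'clock': 0.1, 'joints': array([-1.23798249e+00,  3.20234639e-01,  1.56560801e+00, -1.01607491e-05,
        1.25738579e+00, -2.00242508e-02]), 'qd': array([-0.00087103, -0.00140575, -0.00162261,  0.00164239, -0.00017561,
        0.00085821]), 'joint_torque': array([ 1.13234873e-04, -4.16408908e+01, -2.34704912e+01,  9.37897858e-05,
        4.88784048e-03, -1.20390106e-05]), 'position': array([ 198.53750545, -539.16183788,  230.54270973]), 'ee_rot': array([-3.09124022e+00, -5.51087786e-01,  4.14996881e-04]), 'contact_force': array([ 0.93020097, -0.04297093, -0.33772871]), 'torque': array([0.01854523, 0.00229651, 0.01806594]), 'gripper_width': 0.9989592076153426} 18.700000000000003
tester 0.57 [248.3, 171.3, 74.4, 45.7] 285.65090311986864 194.38752052545155
bezel 0.68 [255.5, 181.4, 16.8, 18.7] 265.44242424242424 192.0909090909091
bezel 0.64 [292.5, 183.9, 28.4, 29.9] 304.0254545454545 195.46666666666667
pointer_tip 0.61 [255.5, 187.2, 19.3, 13.1] 265.3349753694581 192.44334975369458
zero_mark 0.8 [286.9, 178.9, 34.4, 35.5] 303.83397190293744 195.45977011494253
zero_mark 0.23 [211.3, 164.7, 21.4, 14.9] 223.0212765957447 172.78297872340426
stud_a 0.56 [288.9, 176.4, 27.7, 36.0] 304.10084033613447 195.56062424969988
needle_tip 0.58 [293.0, 179.4, 28.6, 33.6] 303.87941534713764 195.16686967113276
selector_axis 0.71 [247.2, 169.3, 75.9, 50.0] 285.4856033646069 194.16952442575217
dial_axis 0.78 [244.9, 169.7, 78.9, 49.5] 285.43073942525024 194.054891830804
dial_axis 0.34 [292.0, 178.5, 25.7, 33.4] 304.2830188679245 195.49433962264152
top [ 185.53484417  -65.99438117 1674.78115165] [[482.95555062   0.         252.63328123]
 [  0.         482.95555062 198.04084139]
 [  0.           0.           1.        ]]
side [  309.71093412 -1203.51475567   874.64764859] [[413.46612938   0.         252.0246254 ]
 [  0.         413.46612938 189.56948832]
 [  0.           0.           1.        ]]
```

View pics/top0.png

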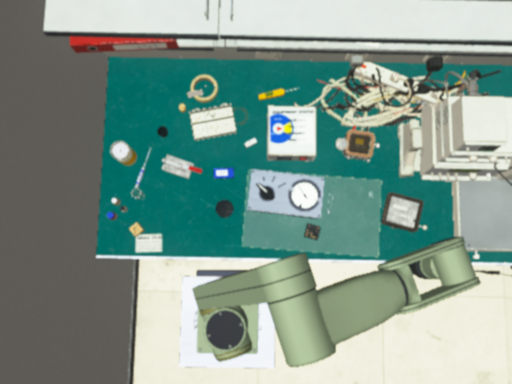

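View pics/side0.png

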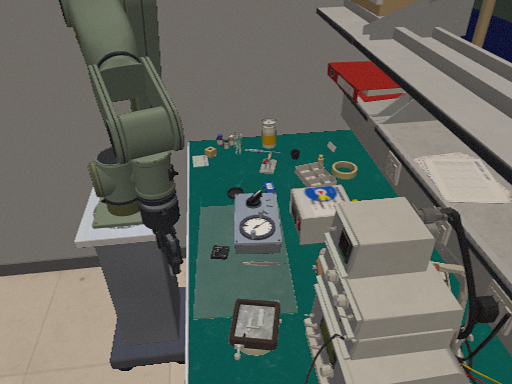

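The top picture shows the tester at about px (248–324, 171–217), with the knob near (265,190) and the dial near (304,195). There are tall things at +x (a printed box, 267–316 × 105–160). I'll locate the tester roughly, then look with the wrist camera.

```bash
python3 - <<'E'
from h import *
for n,uv,z in [("dial",(304,195.4),68),("tester",(285.5,194.2),60)]: print(n,ray("top",uv,z).round(1))
m=[d for d in ctrl.silhouettes("dial_axis","top")][0]["pixels"].astype(np.uint8)
pts=np.argwhere(m)[:,::-1]
w=np.array([ray("top",p,60)[:2] for p in pts],np.float32); print(cv2.minAreaRect(w))
p=ctrl.camera_params("wrist");R=cv2.Rodrigues(np.array(p["rvec"],float))[0];c=-R.T@np.array(p["tvec"]).ravel()
s=ctrl.state();Rt=cv2.Rodrigues(s["ee_rot"])[0]
print("cam in tool",Rt.T@(c-s["position"]), "fwd",Rt.T@R[2],"right",Rt.T@R[0],p["intrinsics"]); print(Rt)
im=cv2.imread("pics/top0.png")[155:230,235:335]; cv2.imwrite("pics/crop0.png",cv2.resize(im,None,fx=7,fy=7,interpolation=cv2.INTER_CUBIC))
E
```

```text
dial [ 424.  -248.4   68. ]
tester [ 428.  -186.7   60. ]Traceback (most recent call last):
  File "<stdin>", line 5, in <module>
  File "h.py", line 4, in ray
    p=ctrl.camera_params(cam); K=np.array(p["intrinsics"],float);R=cv2.Rodrigues(np.array(p["rvec"],float))[0];t=np.array(p["tvec"],float).ravel()
ValueError: time passes only in moves, steps and waits
```

Emit:
apply_moves(series=[{"slide":[0,20,36],"roll":0,"jaw":40},{"slide":[0,20,36],"roll":0,"jaw":40},{"slide":[15,30,20],"roll":0,"jaw":40},{"slide":[20,35,0],"roll":0,"jaw":40},{"slide":[20,35,0],"roll":0,"jaw":40},{"slide":[20,35,0],"roll":0,"jaw":40},{"slide":[20,35,0],"roll":0,"jaw":40},{"slide":[20,35,0],"roll":0,"jaw":40},{"slide":[20,35,0],"roll":0,"jaw":40},{"slide":[20,35,0],"roll":0,"jaw":40},{"slide":[15,30,0],"roll":0,"jaw":40},{"slide":[0,0,0],"roll":0,"jaw":40}])

```text
clock: 1.6
position: [370.5, -190.0, 323.6]
ee_rot: [-3.089, -0.561, -0.004]
contact_force: [0.2, -1.3, -0.7]
gripper_width: 0.468
```

```bash
python3 - <<'E'
from h import *
im=ctrl.read_camera("wrist")
p=ctrl.camera_params("wrist");R=cv2.Rodrigues(np.array(p["rvec"],float))[0];c=-R.T@np.array(p["tvec"]).ravel()
s=ctrl.state();Rt=cv2.Rodrigues(s["ee_rot"])[0]
print(s["position"],"cam in tool",Rt.T@(c-s["position"]), "fwd",Rt.T@R[2],"right",Rt.T@R[0],p["intrinsics"]); print(Rt.round(3))
save(im,"w0.png"); print(proj("wrist",[[424,-248,60],[428,-187,60]]))
E
```

```text
[ 369.56218379 -192.35734845  323.5717492 ] cam in tool [  73.06729404   -0.30434102 -142.97400281] fwd [-2.85994899e-01  3.09769933e-05  9.58231140e-01] right [ 2.21849934e-05  9.99999999e-01 -2.57059047e-05] [[322.78837695   0.         254.90223935]
 [  0.         322.78837695 195.83805312]
 [  0.           0.           1.        ]]
[[ 0.936  0.351  0.001]
 [ 0.351 -0.936 -0.   ]
 [ 0.001  0.    -1.   ]]
[[312.31945736 134.53569111]
 [267.75920125 113.69426573]]
```

View pics/w0.png

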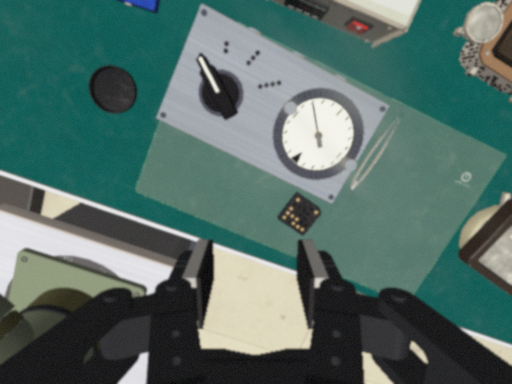

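Knob axis is at about px (219,92), with the white line pointing at the 1-dot row. Dial centre is at (318,134), needle tip near (314,102), zero triangle near (297,157), and studs near (291,108) and (351,164).

```bash
python3 - <<'E'
from h import *
sc=np.array([ray("wrist",u,60)[:2] for u in [(203.5,12.5),(384.5,107.5),(331.5,197.5),(163.5,115)]])
c=sc.mean(0); ex=((sc[0]-sc[3])+(sc[1]-sc[2]))/2; ey=((sc[0]-sc[1])+(sc[3]-sc[2]))/2
print("screws",sc.round(1),"c",c,np.linalg.norm(ex),np.linalg.norm(ey),np.degrees(np.arctan2(ex[1],ex[0])),np.degrees(np.arctan2(-ey[0],ey[1])))
yaw=np.arctan2(-ey[0],ey[1]); Rz=np.array([[np.cos(yaw),-np.sin(yaw)],[np.sin(yaw),np.cos(yaw)]])
K=c+Rz@[-8,65]; D=c+Rz@[0,-62]; print("K",K,"D",D,"yaw",yaw)
a=lambda v:-np.degrees(np.arctan2(v[1],v[0])-yaw)   # cw positive tester angle
print("knob ang",a(ray("wrist",(201,57),89)[:2]-K), a(ray("wrist",(201,57),89)[:2]-ray("wrist",(233,116),89)[:2]))
print("dial px",proj("wrist",[[*D,62],[*D,71]]))
print("needle",a(ray("wrist",(314,102),66)[:2]-D),"zero",a(ray("wrist",(297,157),63)[:2]-D),"studA?",a(ray("wrist",(291,108),91)[:2]-D),np.linalg.norm(ray("wrist",(291,108),91)[:2]-D),a(ray("wrist",(351,164),91)[:2]-D))
im=cv2.imread("pics/w0.png")
cv2.imwrite("pics/w0c.png",cv2.resize(im[75:195,255:375],None,fx=5,fy=5,interpolation=cv2.INTER_CUBIC))
E
```

```text
screws [[ 505.5  -79.5]
 [ 484.6 -317.2]
 [ 357.7 -304.3]
 [ 381.8  -68.2]] c [ 432.40151173 -192.27916494] 125.90264146742668 237.99626744157018 -5.5358886519781585 -5.437506929017816
K [ 430.59691104 -126.81357538] D [ 426.52639128 -254.00017401] yaw -0.09490239901136649
knob ang -52.574127221247316 -54.28823024457111
dial px [[317.86107257 134.48934947]
 [319.2523751  135.256851  ]]
needle -36.96255518612221 zero -164.2117040719198 studA? -75.12777240744501 49.44124782192755 105.60482696211079
```

View pics/w0c.png

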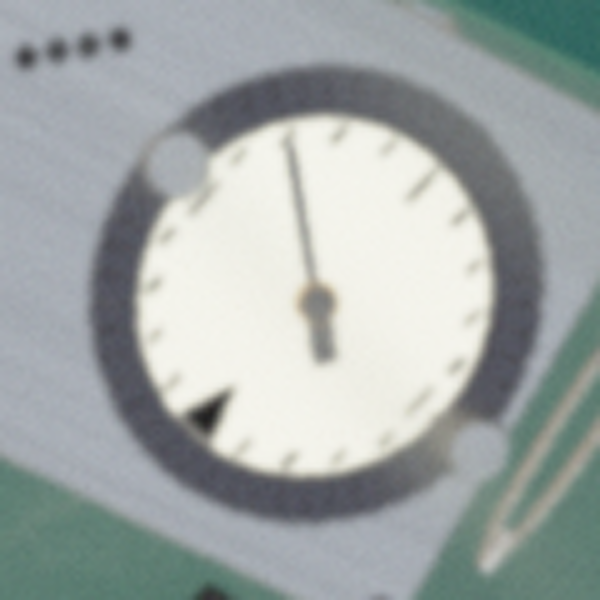

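Geometry agrees: screw spacing 126×238, studs at 49.4 mm, knob at −54°. I'll grip the bar (tool x along the bar, 48.6° world) and move over the knob first.

Emit:
apply_moves(series=[{"slide":[12,13,-20],"roll":7,"jaw":40},{"slide":[12,13,-20],"roll":7,"jaw":40},{"slide":[12,13,-30],"roll":7,"jaw":40},{"slide":[12,13,-30],"roll":7,"jaw":40},{"slide":[13.5,15.5,-30],"roll":0,"jaw":40},{"slide":[0,0,-30],"roll":0,"jaw":40},{"slide":[0,0,-30],"roll":0,"jaw":40},{"slide":[0,0,0],"roll":0,"jaw":40},{"slide":[0,0,0],"roll":0,"jaw":40}])

```text
clock: 2.4
position: [429.3, -127.8, 132.7]
ee_rot: [-2.867, -1.281, 0.004]
contact_force: [0.8, -0.6, -0.1]
gripper_width: 0.468
```

```bash
python3 - <<'E'
from h import *
s=ctrl.state();R=cv2.Rodrigues(s["ee_rot"])[0];print(s["position"],np.degrees(np.arctan2(R[1,0],R[0,0])),s["joints"].round(2),s["gripper_width"])
X=ray("top",(292,160),0);print(X,ray("top",(292,153),60),ray("top",(292,153),100),ray("top",(292,153),140))
print("K px",proj("wrist",[[430.6,-126.8,89]]))
save(ctrl.read_camera("wrist"),"w1.png")
E
```

```text
[ 429.30953054 -127.83079626  132.729379  ] 48.149340874793154 [-0.31  0.22  1.99 -0.    0.94  0.42] 0.46795356866311766
[ 560.00568537 -213.1078893     0.        ] [ 571.06476926 -207.65833666   60.        ] [ 561.51474634 -204.14915635  100.        ] [ 551.96472343 -200.63997604  140.        ]
K px [[255.73655782 220.27648744]]
```

View pics/w1.png

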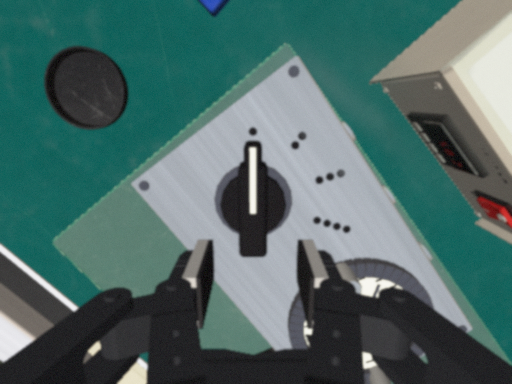

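The bar is aligned with the tool (px 253, 142–255); the 1-, 2-, 3- and 4-dot rows are visible. Descend and grip.

Emit:
apply_moves(series=[{"slide":[0.4,1.8,-20],"roll":0,"jaw":40},{"slide":[0,0,-20],"roll":0,"jaw":40},{"slide":[0,0,-21],"roll":0,"jaw":40},{"slide":[0,0,0],"roll":0,"jaw":40},{"slide":[0,0,0],"roll":0,"jaw":14},{"slide":[0,0,0],"roll":0,"jaw":14},{"slide":[0,0,0],"roll":0,"jaw":14},{"slide":[0,0,0],"roll":0,"jaw":14},{"slide":[0,0,0],"roll":0,"jaw":14},{"slide":[0,0,0],"roll":0,"jaw":14}], squeeze=30)

```text
clock: 3.28
position: [430.0, -124.8, 74.2]
ee_rot: [-2.867, -1.282, -0.0]
contact_force: [-3.2, 3.9, 6.6]
gripper_width: 0.198
```

Emit:
apply_moves(series=[{"slide":[0,0,0],"roll":-6,"jaw":14},{"slide":[0,0,0],"roll":-6,"jaw":14},{"slide":[0,0,0],"roll":-6,"jaw":14},{"slide":[0,0,0],"roll":-6,"jaw":14},{"slide":[0,0,0],"roll":-6,"jaw":14},{"slide":[0,0,0],"roll":-6,"jaw":14}])

```text
clock: 3.78
position: [429.2, -123.5, 74.1]
ee_rot: [-3.121, -0.323, 0.003]
contact_force: [-4.0, 9.7, 8.7]
gripper_width: 0.205
```

Emit:
apply_moves(series=[{"slide":[0,0,0],"roll":-6,"jaw":14},{"slide":[0,0,0],"roll":-6,"jaw":14},{"slide":[0,0,0],"roll":-6,"jaw":14},{"slide":[0,0,0],"roll":-6,"jaw":14},{"slide":[0,0,0],"roll":-6,"jaw":14},{"slide":[0,0,0],"roll":-6,"jaw":14},{"slide":[0,0,0],"roll":0,"jaw":14},{"slide":[0,0,0],"roll":0,"jaw":14}])

```text
clock: 4.45
position: [429.3, -122.0, 74.2]
ee_rot: [-3.067, 0.652, 0.005]
contact_force: [-2.0, 15.2, 9.9]
gripper_width: 0.203
```

Emit:
apply_moves(series=[{"slide":[0,0,0],"roll":0,"jaw":40},{"slide":[0,0,0],"roll":0,"jaw":40},{"slide":[0,0,0],"roll":0,"jaw":40},{"slide":[0,0,0],"roll":0,"jaw":40},{"slide":[0,0,20],"roll":0,"jaw":40},{"slide":[0,0,20],"roll":0,"jaw":40},{"slide":[0,0,30],"roll":7,"jaw":40},{"slide":[0,0,30],"roll":7,"jaw":40},{"slide":[0,0,25],"roll":7,"jaw":40},{"slide":[-2,-10,0],"roll":7,"jaw":40},{"slide":[-2,-15,0],"roll":7,"jaw":40},{"slide":[-2,-15,0],"roll":7,"jaw":40}])

```text
clock: 5.45
position: [424.7, -166.0, 198.3]
ee_rot: [3.099, 0.507, 0.002]
contact_force: [0.5, 1.0, 0.1]
gripper_width: 0.47
```

Emit:
apply_moves(series=[{"slide":[-2,-15,0],"roll":7,"jaw":40},{"slide":[-2,-15,0],"roll":7,"jaw":40},{"slide":[-2,-15,0],"roll":7,"jaw":40},{"slide":[-2,-15,0],"roll":7,"jaw":40},{"slide":[-2,-15,0],"roll":7,"jaw":40},{"slide":[-2,-15,0],"roll":7,"jaw":40},{"slide":[-1,-15,0],"roll":7,"jaw":40},{"slide":[-1,-15,0],"roll":7,"jaw":40},{"slide":[-1,-13,0],"roll":7,"jaw":40},{"slide":[0,0,0],"roll":7,"jaw":40},{"slide":[0,0,0],"roll":6,"jaw":40},{"slide":[0,0,0],"roll":0,"jaw":40}])

```text
clock: 6.45
position: [409.4, -298.9, 197.3]
ee_rot: [2.138, 2.302, -0.0]
contact_force: [-0.1, -0.4, 0.8]
gripper_width: 0.468
```

Emit:
apply_moves(series=[{"slide":[0,0,0],"roll":0,"jaw":40},{"slide":[0,0,0],"roll":0,"jaw":40}])

```text
clock: 6.62
position: [409.5, -298.3, 197.4]
ee_rot: [2.141, 2.299, -0.0]
contact_force: [-0.8, 0.2, -0.4]
gripper_width: 0.471
```

```bash
python3 - <<'E'
from h import *
s=ctrl.state();R=cv2.Rodrigues(s["ee_rot"])[0];print(s["position"],np.degrees(np.arctan2(R[1,0],R[0,0])),s["joints"].round(2))
D=[426.5,-254.0]; im=ctrl.read_camera("wrist");save(im,"w2.png")
print(proj("wrist",[[*D,62],[430.6,-126.8,89]]))
E
```

```text
[ 409.5251125  -298.34178063  197.40159828] 94.08561236491467 [-0.65  0.24  1.77 -0.    1.13 -0.72]
[[278.20729719 136.43827334]
 [305.00028235 -52.69692118]]
```

View pics/w2.png

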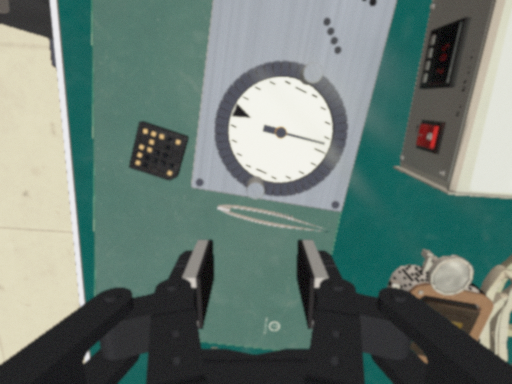

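The zero triangle is at px (240,113), needle tip at (325,142), studs at (313,73) and (256,188). I'll measure these finely.

```bash
cat > m.py <<'E'
from h import *
yaw=-0.0949
def meas(file,cam_pts,zf=62,zn=66):
    """cam_pts: rough px of centre; angles cw from tester +x in deg"""
    im=cv2.imread("pics/"+file)[:,:,::-1]; g=im.min(2)
    m=(g>200).astype(np.uint8); n,l,st,_=cv2.connectedComponentsWithStats(m)
    cx,cy=map(int,cam_pts); win=l[cy-20:cy+20,cx-20:cx+20]; k=np.bincount(win[win>0]).argmax()
    pts=np.argwhere(l==k)[:,::-1]; h=cv2.convexHull(pts.astype(np.int32)).reshape(-1,2)
    H=np.array([ray("wrist",p,zf)[:2] for p in h],np.float32)
    (c,ax,_)=cv2.fitEllipse(H); c=np.array(c)
    print("face centre",c,"axes",ax)
    fill=np.zeros_like(m); cv2.fillConvexPoly(fill,h.astype(np.int32),1)
    dark=np.argwhere((g<130)&(fill>0))[:,::-1]
    W=np.array([ray("wrist",p,zf)[:2] for p in dark])-c
    r=np.hypot(*W.T); a=-np.degrees(np.arctan2(W[:,1],W[:,0])-yaw)
    a=(a+180)%360-180
    w=1.
    hist,_=np.histogram(a[(r>18)&(r<41)],bins=90,range=(-180,180))
    for i in np.argsort(hist)[-6:][::-1]: print("bin",-180+4*i,hist[i])
    return c,W,r,a
def circ(a): return np.degrees(np.angle(np.exp(1j*np.radians(a)).mean()))
E
sed -i 's/^def ray/_c={}\ndef _cp(cam):\n    if cam not in _c: _c[cam]=ctrl.camera_params(cam)\n    return _c[cam]\ndef ray/; s/p=ctrl.camera_params(cam); K/p=_cp(cam); K/' h.py
python3 - <<'E'
from m import *
c,W,r,a=meas("w2.png",(270,145))
for lo,hi in((10,30),(-30,10)): pass
s=(r>14)&(r<30); print("needle/any 14-30:",np.sort(a[s]).round(0))
s=(r>28)&(r<41)&(np.abs((a+164+180)%360-180)<14); print("zero",circ(a[s]),s.sum())
for p in((313,73),(256,188)):
    v=ray("wrist",p,91)[:2]; print("stud",v,np.hypot(*(v-c)),np.degrees(np.arctan2(*(v-c)[::-1])))
E
```

```text
face centre [ 427.68099976 -249.73788452] axes (86.71765899658203, 86.97541046142578)
bin -168 38
bin -164 29
bin -172 10
bin -160 3
bin 160 0
bin 156 0
needle/any 14-30: []
zero -164.69297144841124 80
stud [ 445.13312949 -203.94725784] 49.00365623348111 69.13671200404767
stud [ 410.24697309 -292.94924931] 46.595786646759976 -111.97206994478881
```

```bash
python3 - <<'E'
from m import *
im=cv2.imread("pics/w2.png")[:,:,::-1]; g=im.min(2)
c=np.array([427.68,-249.74])
v,u=np.mgrid[70:196,215:350]; 
W=np.array([ray("wrist",p,64)[:2] for p in zip(u.ravel(),v.ravel())])-c
r=np.hypot(*W.T); a=(-np.degrees(np.arctan2(W[:,1],W[:,0])-yaw)+180)%360-180; gg=g[v,u].ravel().astype(float)
for rl,rh in((12,20),(20,27),(27,32),(32,37)):
    s=(r>rl)&(r<rh)&(np.abs(a)<40); w=np.clip(190-gg[s],0,None)
    print(rl,(w*a[s]).sum()/w.sum(),gg[s].min())
print([ (ray("wrist",p,64)[:2]-c).round(1) for p in((280,131),(325,142))])
E
```

```text
12 5.114597850059166 137.0
20 4.995417446106501 145.0
27 5.050819024057997 152.0
32 7.838704198153813 156.0
[array([-0.2,  0.6]), array([38.8, -5.9])]
```

Emit:
apply_moves(series=[{"slide":[0.8,3,-30],"roll":0,"jaw":40},{"slide":[0,0,-30],"roll":0,"jaw":40},{"slide":[0,0,-30],"roll":0,"jaw":40},{"slide":[0,0,-20],"roll":0,"jaw":40},{"slide":[0,0,-9],"roll":0,"jaw":40},{"slide":[0,0,0],"roll":0,"jaw":40},{"slide":[0,0,0],"roll":0,"jaw":12},{"slide":[0,0,0],"roll":0,"jaw":12},{"slide":[0,0,0],"roll":0,"jaw":12},{"slide":[0,0,0],"roll":0,"jaw":12},{"slide":[0,0,0],"roll":0,"jaw":12},{"slide":[0,0,0],"roll":0,"jaw":12}], squeeze=20)

```text
clock: 7.67
position: [411.2, -296.2, 79.7]
ee_rot: [2.136, 2.299, 0.0]
contact_force: [-1.7, -1.2, 6.1]
gripper_width: 0.163
```

```bash
python3 - <<'E'
import numpy as np
th=np.radians(-110.7-np.linspace(0,169.7,29)); P=49*np.c_[np.cos(th),np.sin(th)]
q=np.diff(P.round(1),axis=0).round(1); print(q.tolist())
E
```

```text
[[-4.8, 2.0], [-4.5, 2.6], [-4.2, 3.1], [-3.8, 3.4], [-3.5, 3.9], [-3.0, 4.2], [-2.6, 4.4], [-2.1, 4.8], [-1.6, 4.9], [-1.0, 5.1], [-0.5, 5.1], [0.0, 5.2], [0.6, 5.2], [1.1, 5.0], [1.6, 4.9], [2.2, 4.8], [2.6, 4.4], [3.2, 4.2], [3.5, 3.8], [3.9, 3.4], [4.2, 2.9], [4.5, 2.6], [4.8, 2.0], [5.0, 1.5], [5.1, 0.9], [5.1, 0.5], [5.2, -0.1], [5.1, -0.7]]
```

Emit:
apply_moves(series=[{"slide":[-4.8,2.0,0],"roll":-6,"jaw":12},{"slide":[-4.5,2.6,0],"roll":-6,"jaw":12},{"slide":[-4.2,3.1,0],"roll":-6,"jaw":12},{"slide":[-3.8,3.4,0],"roll":-6,"jaw":12},{"slide":[-3.5,3.9,0],"roll":-6,"jaw":12},{"slide":[-3.0,4.2,0],"roll":-6,"jaw":12},{"slide":[-2.6,4.4,0],"roll":-6,"jaw":12},{"slide":[-2.1,4.8,0],"roll":-6,"jaw":12},{"slide":[-1.6,4.9,0],"roll":-6,"jaw":12}])

```text
clock: 8.42
position: [380.1, -263.2, 79.7]
ee_rot: [2.949, 1.072, -0.001]
contact_force: [-4.2, -4.6, 9.2]
gripper_width: 0.161
```

Emit:
apply_moves(series=[{"slide":[-1.0,5.1,0],"roll":-6,"jaw":12},{"slide":[-0.5,5.1,0],"roll":-6,"jaw":12},{"slide":[0,5.2,0],"roll":-6,"jaw":12},{"slide":[0.6,5.2,0],"roll":-6,"jaw":12},{"slide":[1.1,5.0,0],"roll":-6,"jaw":12},{"slide":[1.6,4.9,0],"roll":-6,"jaw":12},{"slide":[2.2,4.8,0],"roll":-6,"jaw":12},{"slide":[2.6,4.4,0],"roll":-6,"jaw":12},{"slide":[3.2,4.2,0],"roll":-6,"jaw":12}])

```text
clock: 9.17
position: [389.6, -218.5, 79.6]
ee_rot: [3.116, -0.385, -0.0]
contact_force: [-5.0, -3.3, 10.6]
gripper_width: 0.16
```

Emit:
apply_moves(series=[{"slide":[3.5,3.8,0],"roll":-6,"jaw":12},{"slide":[3.9,3.4,0],"roll":-6,"jaw":12},{"slide":[4.2,2.9,0],"roll":-6,"jaw":12},{"slide":[4.5,2.6,0],"roll":-6,"jaw":12},{"slide":[4.8,2.0,0],"roll":-6,"jaw":12},{"slide":[5.0,1.5,0],"roll":-6,"jaw":12},{"slide":[5.1,0.9,0],"roll":-6,"jaw":12},{"slide":[5.1,0.5,0],"roll":-6,"jaw":12},{"slide":[5.2,-0.1,0],"roll":-6,"jaw":12},{"slide":[5.1,-0.7,0],"roll":-6,"jaw":12},{"slide":[0,0,0],"roll":0,"jaw":12},{"slide":[0,0,0],"roll":0,"jaw":12}])

```text
clock: 10.17
position: [436.8, -201.6, 79.6]
ee_rot: [2.512, -1.887, 0.002]
contact_force: [-3.0, -0.5, 9.0]
gripper_width: 0.162
```

```bash
python3 - <<'E'
from m import *
s=ctrl.state();R=cv2.Rodrigues(s["ee_rot"])[0];v=s["position"][:2]-[427.6,-249.8]
print(s["position"],np.degrees(np.arctan2(R[1,0],R[0,0])),np.hypot(*v),np.degrees(np.arctan2(v[1],v[0])),s["contact_force"])
E
```

```text
[ 436.82436846 -201.61206997   79.63242914] -73.82742923511182 49.06287368333591 79.16325874088247 [-3.02910193 -0.47151815  8.99298624]
```

Emit:
apply_moves(series=[{"slide":[0,0,0],"roll":0,"jaw":36},{"slide":[0,0,0],"roll":0,"jaw":36},{"slide":[0,0,0],"roll":0,"jaw":36},{"slide":[0,0,0],"roll":0,"jaw":36},{"slide":[0,0,15],"roll":0,"jaw":36},{"slide":[0,0,20],"roll":0,"jaw":36},{"slide":[0,0,30],"roll":0,"jaw":36},{"slide":[0,5,30],"roll":0,"jaw":36},{"slide":[0,5,25],"roll":0,"jaw":36},{"slide":[0,0,0],"roll":0,"jaw":36},{"slide":[0,0,0],"roll":0,"jaw":36},{"slide":[0,0,0],"roll":0,"jaw":36}])

```text
clock: 11.17
position: [435.9, -191.0, 197.6]
ee_rot: [2.512, -1.886, -0.002]
contact_force: [-0.2, -0.4, -0.6]
gripper_width: 0.422
```

```bash
python3 - <<'E'
from h import *
im=ctrl.read_camera("wrist");save(im,"w3.png"); print(ctrl.state()["position"],proj("wrist",[[427.6,-249.8,64],[430,-123,89]]))
E
```

```text
[ 435.68954441 -190.95450625  197.07215134] [[283.82870663 121.98046486]
 [239.37072787 266.60839109]]
```

View pics/w3.png

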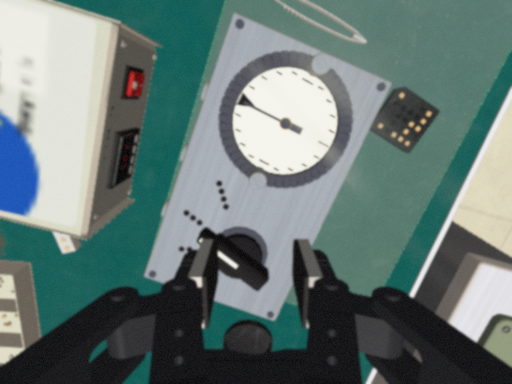

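The knob points at the three dots (px 186–200, 212–223), and the needle's tip is at the triangle (~(245,100)). I'll measure the mismatch closely.

```bash
python3 - <<'E'
from m import *
c,W,r,a=meas("w3.png",(285,145))
s=(r>27)&(r<41)&(np.abs(a-5)<16); print("zero tri all",circ(a[s]),s.sum())
for q in((33,36),(36,39),(38,41)):
    t=s&(r>q[0])&(r<q[1]); print(q,a[t].min(),a[t].max()) if t.any() else 0
im=cv2.imread("pics/w3.png")[:,:,::-1]; g=im.min(2).astype(float)
v,u=np.mgrid[60:185,225:350]
W=np.array([ray("wrist",p,64)[:2] for p in zip(u.ravel(),v.ravel())])-c
r=np.hypot(*W.T); a=(-np.degrees(np.arctan2(W[:,1],W[:,0])-yaw)+180)%360-180; gg=g[v,u].ravel()
for rl,rh in((8,12),(12,17),(17,22),(22,26)):
    s=(r>rl)&(r<rh)&(np.abs(a-5)<40); w=np.clip(190-gg[s],0,None); print(rl,(w*a[s]).sum()/w.sum())
a_=lambda x:-np.degrees(np.arctan2(x[1],x[0])-yaw)
print("knob",a_(ray("wrist",(204,236),89)[:2]-ray("wrist",(262,279),89)[:2]))
i=cv2.imread("pics/w3.png"); A=cv2.resize(i[60:180,225:355],(650,600),interpolation=cv2.INTER_CUBIC)
cv2.imwrite("pics/w3c.png",A)
E
```

```text
face centre [ 426.63137817 -249.35247803] axes (86.67068481445312, 86.75647735595703)
bin 4 40
bin 0 26
bin 8 21
bin 168 0
bin 160 0
bin 156 0
zero tri all 5.849472023853284 87
(33, 36) 2.233835241152832 9.173630291437377
(36, 39) 1.1914835343116863 10.96284235548373
(38, 41) 0.4114578547404335 11.591046921535167
8 4.1869191826807866
12 4.5182034961902735
17 4.207454125076211
22 4.345097163298137
knob 18.23765410195411
```

View pics/w3c.png

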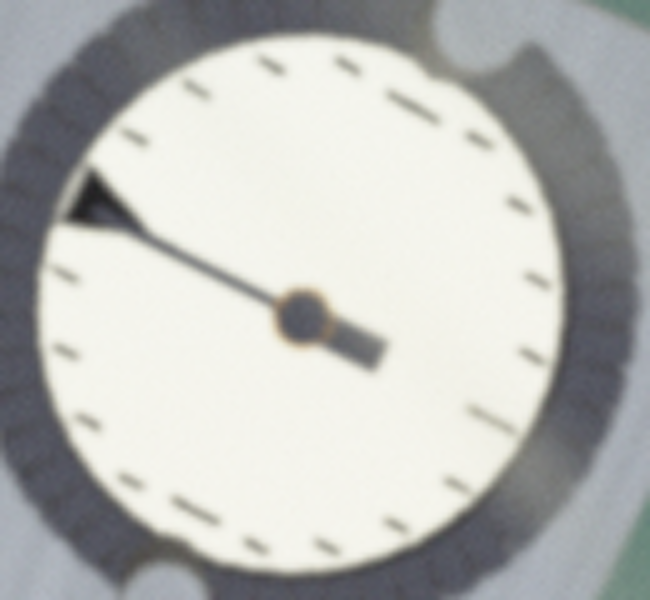

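The needle stands above the face, so there is parallax. I'll compare the needle's line direction with the triangle's direction from the centre of the tick circle.

```bash
cat > fine.py <<'E'
from m import *
from scipy.optimize import least_squares
def fine(file,c,zguess):
    g=cv2.imread("pics/"+file).min(2).astype(float)
    u0,v0=proj("wrist",[[*c,62]])[0].astype(int); S=8
    G=cv2.resize(g[v0-65:v0+65,u0-65:u0+65],None,fx=4,fy=4,interpolation=cv2.INTER_CUBIC)
    vv,uu=np.mgrid[0:520:2,0:520:2]; val=G[vv,uu].ravel()
    px=np.c_[u0-65+(uu.ravel()+.5)/4-.5, v0-65+(vv.ravel()+.5)/4-.5]
    def W(z): 
        A=np.array([ray("wrist",p,z)[:2] for p in[(0,0),(500,0),(0,380),(500,380)]],np.float32)
        Hm=cv2.getPerspectiveTransform(np.array([(0,0),(500,0),(0,380),(500,380)],np.float32),A)
        return cv2.perspectiveTransform(px.reshape(-1,1,2),Hm.astype(float)).reshape(-1,2)
    F=W(62); d=F-c; r=np.hypot(*d.T); ang=(-np.degrees(np.arctan2(d[:,1],d[:,0])-yaw)+180)%360-180
    # ticks at 18 deg pitch from zero
    T=[]
    for k in range(2,19):
        a0=zguess+18*k; da=(ang-a0+180)%360-180
        s=(np.abs(da)<6)&(r>32)&(r<40.3); w=np.clip(185-val[s],0,None)
        if w.sum()>200: T.append([*(w[:,None]*F[s]).sum(0)/w.sum(), w.sum()])
    T=np.array(T); f=least_squares(lambda p:np.hypot(T[:,0]-p[0],T[:,1]-p[1])-p[2],[*c,37],loss="soft_l1",f_scale=.3)
    cc=f.x[:2]; print("ticks",len(T),"centre",f.x.round(2),"rms",np.abs(f.fun).mean().round(2))
    ta=-np.degrees(np.arctan2(T[:,1]-cc[1],T[:,0]-cc[0])-yaw); print("tick phase mod 18",((ta-zguess+9)%18-9).round(1))
    d=F-cc; r=np.hypot(*d.T); ang=-np.degrees(np.arctan2(d[:,1],d[:,0])-yaw)
    s=(np.abs((ang-zguess+180)%360-180)<14)&(r>34)&(r<41); w=np.clip(130-val[s],0,None); z=zguess+np.average((ang[s]-zguess+180)%360-180,weights=w)
    # needle line
    N=W(68); d2=N-cc
    e=np.radians(zguess); 
    def line(th):
        t=yaw-np.radians(th); return np.array([np.cos(t),np.sin(t)])
    th=zguess
    for _ in range(5):
        L=line(th); al=(N-cc)@L; 
        s0=(al>7)&(al<27)&(np.abs((N-cc)@[-L[1],L[0]])<7); w=np.clip(175-val[s0],0,None)
        m=np.average(N[s0],axis=0,weights=w); q=N[s0]-m; C=(w[:,None]*q).T@q; v=np.linalg.eigh(C)[1][:,1]; v*=np.sign(v@L)
        th=-np.degrees(np.arctan2(v[1],v[0])-yaw)
    print("zero",z,"needle dir",th,"offset of needle line from centre",(m-cc)@[-v[1],v[0]])
E
python3 -c "
from fine import *
fine('w3.png',np.array([426.63,-249.35]),5.8)"
```

```text
ticks 8 centre [ 426.54 -249.36   39.58] rms 0.62
tick phase mod 18 [ 0.9  0.1 -0.1 -0.6 -0.5  0.9  0.7 -0.4]
zero 6.041861768923038 needle dir 4.304779209187269 offset of needle line from centre -0.08842584113660669
```

The zero mark sits about 1.5° clockwise of the needle. I'll regrip at the same pose and nudge it about 1.3 mm counter-clockwise.

Emit:
apply_moves(series=[{"slide":[0,-5,-25],"roll":0,"jaw":36},{"slide":[0,-5,-30],"roll":0,"jaw":36},{"slide":[0,0,-30],"roll":0,"jaw":36},{"slide":[0,0,-20],"roll":0,"jaw":36},{"slide":[0,0,-15],"roll":0,"jaw":36},{"slide":[0,0,0],"roll":0,"jaw":36},{"slide":[0,0,0],"roll":0,"jaw":12},{"slide":[0,0,0],"roll":0,"jaw":12},{"slide":[0,0,0],"roll":0,"jaw":12},{"slide":[0,0,0],"roll":0,"jaw":12},{"slide":[0,0,0],"roll":0,"jaw":12},{"slide":[0,0,0],"roll":0,"jaw":12}])

```text
clock: 12.22
position: [436.7, -201.4, 78.5]
ee_rot: [-2.513, 1.886, -0.001]
contact_force: [2.1, -0.4, -6.5]
gripper_width: 0.16
```

Emit:
apply_moves(series=[{"slide":[-1.3,0.2,0],"roll":1.5,"jaw":12},{"slide":[0,0,0],"roll":0,"jaw":12},{"slide":[0,0,0],"roll":0,"jaw":12},{"slide":[0,0,0],"roll":0,"jaw":12}])

```text
clock: 12.55
position: [435.2, -201.1, 78.5]
ee_rot: [2.537, -1.853, 0.0]
contact_force: [0.5, -0.4, -5.8]
gripper_width: 0.161
```

Emit:
apply_moves(series=[{"slide":[0,0,0],"roll":0,"jaw":36},{"slide":[0,0,0],"roll":0,"jaw":36},{"slide":[0,0,0],"roll":0,"jaw":36},{"slide":[0,0,0],"roll":0,"jaw":36},{"slide":[0,0,15],"roll":0,"jaw":36},{"slide":[0,0,20],"roll":0,"jaw":36},{"slide":[0,0,30],"roll":0,"jaw":36},{"slide":[0,15,30],"roll":0,"jaw":36},{"slide":[0,20,25],"roll":0,"jaw":36},{"slide":[0,0,0],"roll":0,"jaw":36},{"slide":[0,0,0],"roll":0,"jaw":36},{"slide":[0,0,0],"roll":0,"jaw":36}])

```text
clock: 13.55
position: [434.7, -166.1, 197.8]
ee_rot: [2.537, -1.852, -0.001]
contact_force: [0.0, 0.6, -0.7]
gripper_width: 0.417
```

```bash
python3 - <<'E'
from fine import *
im=ctrl.read_camera("wrist");save(im,"w4.png")
u,v=proj("wrist",[[426.6,-249.4,62]])[0]; print(u,v)
c,*_=meas("w4.png",(u,v+22)); fine("w4.png",c,5.0)
u,v=int(u),int(v)
cv2.imwrite("pics/w4c.png",cv2.resize(cv2.imread("pics/w4.png")[max(v-60,0):v+180,u-140:u+100],(600,600),interpolation=cv2.INTER_CUBIC))
E
```

```text
294.8231217694848 93.66815238929509
face centre [ 426.56515503 -249.72843933] axes (86.3651123046875, 86.49916076660156)
bin 4 38
bin 0 36
bin 8 9
bin -4 6
bin 160 0
bin 156 0
ticks 15 centre [ 426.7  -249.72   39.56] rms 0.54
tick phase mod 18 [-0.1  0.1 -0.3  0.1 -0.8 -1.3 -1.1 -0.9 -0.6 -0.6 -1.2 -0.2 -1.2 -1.4
 -1.2]
zero 3.92581954851424 needle dir 4.553027100353039 offset of needle line from centre 0.11314308913692311
```

View pics/w4c.png

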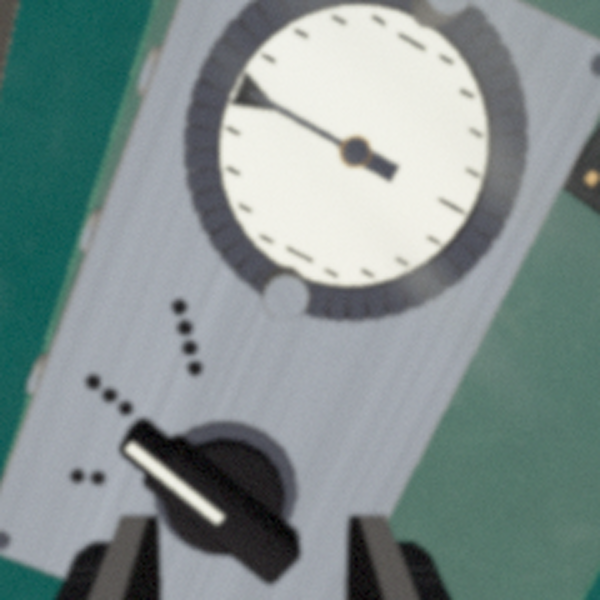

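The needle now runs into the middle of the triangle, within about 0.6°, and the knob points at the three dots. The arm is clear, so I'm handing in.

```bash
python3 -c "
from bench import ctrl
print(ctrl.finish_job())"
```

```text
the job is handed in; nothing more can be done
None
```

The tester is on its three-dot range, the bezel's zero mark is at the needle's tip, and I have handed the job in. It took about 14 s of robot time, and the arm ended clear above the bench.

- **Knob:** I gripped the bar and turned it 72° clockwise, from one dot to three dots. Afterwards it measured 18.2°, against a nominal 18.0°, and the last picture shows it pointing at the three-dot row.
- **Bezel:** I gripped one stud and carried it about 168° clockwise. The zero mark then sat about 1.5° past the needle, so I regripped and nudged it back by about that much.
- **Final check:** the zero mark measured 3.9° and the needle 4.6°. That is about 0.6° apart, or 0.4 mm at the tip, within the roughly 1° my measurements can resolve.
- **Disagreements:** my first distant fix of the dial centre was about 4 mm off in y. A closer view and the position where the knob grip settled both corrected it. The tick-mark circle fit was only rough (about 0.5 mm).
- **Forces and other items:** the highest force reading I saw was about 18 N, while turning the knob. I did not touch anything else on the bench.

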